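Stir the bead bath

ROBOT

A 7-joint arm with a two-finger parallel gripper is mounted at the origin on the work surface. World frame = base frame: x ahead of the robot, y to its left, z up, the work surface at z = 0. Lengths are in m, angles in rad, forces in N, time in s.
With the tool pointing down it reaches from about 0.425 to 0.825 m from the base axis. Payload 3.6 kg.
Tool frame: the origin (TCP) lies at the very end of the fingers, on their centre line; the grasp point (between the pads) lies 19 mm behind it; z points along the fingers, y is the direction in which the jaws open and shut (so a half turn about z gives the same grasp; the last joint's range is limited). The gripper opens to 93 mm and grips with 3 to 60 N. Pads are 15 mm wide; open, the fingers measure 128 mm over their backs; the gripper's body (75 mm by 188 mm) begins 65 mm behind the grasp point.
Start: joints at [-1.266, 0.615, -0.013, 1.423, 0.008, 1.103, -0.04], TCP at [0.212, 0.615, 0.219] pointing down, gripper open.
Joint ranges: [-3.12, 3.12], [-0.3, 2.06], [-1.34, 1.32], [0.26, 2.42], [-1.36, 4.5], [0.01, 1.98], [-2.84, 2.84]. Speed limits (rad/s): [2.79, 2.79, 3.14, 3.14, 3.14, 3.14, 3.14].

INTERFACE

Orientations are given as [roll, pitch, yaw] about the fixed x, y, z axes, in that order (R = Rz(yaw) Ry(pitch) Rx(roll)).
In Python, from cell import telemetry, cams, manip gives the robot as it stands. The module is installed in compiled form; this text tells all that it offers.
- The arm moves only by the shell command python3 -m jog 'ROWS' [FORCE]. ROWS is JSON, one flat list of numbers, 7 for each row, row after row: the closure, from -1 (fully open) to 1 (shut), so that 0 is half open, then the shift along the tool's x, y, z in cm, then the turn, a rotation vector about the tool's x, y, z in degrees. A call has exactly 8 rows; each row shifts and turns the commanded pose from where the row before left it, along the tool's axes as they then stand; what a row does not reach is not made up. A row lasts 1/10 s, in which the tool goes at most 50 mm and 8.59 degrees, less where a joint would pass 70% of its speed; a pose out of reach is approached as far as the arm can. A call is refused whole if a number of a shift passes 5 or a number of a turn 8.59, either way. A call with a gripper value outside its range is refused whole. The fingers move at their own pace and stop on an object; FORCE is the grip in N (left out, the last holds). Time passes only in rows, so rows that do not move let the fingers close, or fill a call up. It gives the time, the measured TCP pose, the force and the opening at its end, in the units of the state.
- telemetry.state(): the state, without advancing time (a new reading comes with each control period).
- cams.grab_frame(name): name is "side" or "top" or "wrist"; returns a dict with "img" (420x560x3 uint8, red, green, blue), "fx", "fy", "cx", "cy" (pixels), "rvec" (rotation vector, rad) and "tvec" (3), from world to camera coordinates, as OpenCV has them; the wrist camera has in their place "T_tool_cam" (4x4, takes a point from camera to tool coordinates, whose origin is the TCP and whose axes are the flange's). Camera axes: x right, y down, z forward; pixel columns grow to the right and rows downward; lengths in m; the calibration is good to about 2 mm. A picture is of the moment at which its call begins: read the wrist's pose just before it. There is no depth.
- manip.close_job(): hands the job in, once; it reports no verdict.
The state is a dict: "time": time; "joints": joint angles; "dq": joint speeds; "joint_efforts": joint torques, N m; "ee_pos": TCP position; "tcp_rot": TCP orientation; "force": force on the tool from outside, world axes, zero at the start; "torque": the same for the moment, N m; "opening": finger opening in m.
Only numpy, scipy, OpenCV 4.12 (cv2) and the standard library are available. Lean on these libraries where they do the work, as an engineer would, in place of code of your own. Each camera call takes 0.05 s, during which the arm holds its last target. There are 200 camera calls.

TASK

Slide the bath's clear guard fully open, take the stirring rod from its rest and, starting at the far side of the bowl, stir the beads clockwise (seen from above) with the rod's foot near the bottom: two full, wide turns along the bowl's wall, ending at the far side again, so that the beads change places. Then lay the rod back in its rest as it was and slide the guard fully shut. Keep all the beads in the bowl, do not strike the hood, and leave the other things standing where they are.

Things in the scene. Friction and masses are not known exactly. Their poses are not given: they have to be found in the camera images.
- bath_floor (a point): Centre of the bowl's flat inner floor, 40 mm above the table; axes as bath. The steel bowl is sunk in the bath: inner radius 58 mm at the floor, flaring straight to 68 mm at the rim, 32 mm above the floor. Seven loose chunky beads lie in it: one near the centre and six in a ring about 40 mm from it, with gaps between them.
- bath: Fixed grey bead bath; origin under the bowl's centre at table height, x to its rear (away from the robot, the far side), y to its left, z up. Deep x -120 to 120 mm, wide y -85 to 225 mm. Aluminium deck 70 mm above the table; 6 mm wide rails along y at x = -82 and 82 mm rise to 78 mm.
- hood: Clear hood fixed on the bath, origin and axes as bath. Level 8 mm roof, underside 200 mm above the table, x -20 (front edge, steel strip) to 110, y -100 to 100 mm; 14 mm rear posts at x 100, y -78 and 90 mm. Front and sides open. An upright rod does not get in; rod and hand leaning back towards the robot about 30 degrees do. Not to be struck.
- guard (a joint): Sliding clear guard over the bowl: 0 m = fully shut, 0.145 m = fully open, at its stop; grows as it slides to the bath's left (+y). About 1.5 N of friction; it stays where it is left. Its plate is 150 mm wide in y, its top 84 to 86 mm above the table.
- guard_handle (a point): Grip point of the guard's black upright handle tab, 115 mm above the table, at x -106 mm from the bowl's centre, and y = the guard joint's value, axes as the bath. The tab is 14 mm thick in y, 30 mm long in x, and stands from 85 to 129 mm above the table.
- rod: Stirring rod. Origin: centre of its 18 mm steel ball foot; z along the rod to its top. 10 mm square steel shaft up to z = 150 mm, then a flat black rubber grip, 24 mm in x, 14 mm in y, from z = 150 to 200 mm (the top). 70 to 120 g, balance point near z = 100 mm. It starts in the trough. Hold it hard (about 100 N): it can turn in the fingers when beads push on the foot.
- trough: Fixed inclined trough of the grey rod rest; origin and axes are the parked rod's: z along it, up and leaning 30 deg from vertical towards the robot; x out of the open face; y across. Floor at x = -5 mm, 4 mm side walls up to x = 7 mm, 20 mm apart, from z = 14 to 130 mm; a 30 x 34 mm ledge at z = -9 mm carries the foot. Foot plate 145 x 75 mm.
- rest_foot (a point): Where the centre of the rod's ball foot lies when parked, 35 mm above the table (the origin of trough).
- rack: Fixed white rack of capped tubes, 90 x 160 mm, 80 mm high, origin under its centre. It and the rod rest stand on either side of the bath, either way round.
- bottle: Bystander: amber bottle, 64 mm diameter, 150 mm high, origin under its centre.
- jar: Bystander: white jar, 70 mm diameter, 100 mm high, origin under its centre.
- beaker: Bystander: empty glass beaker, 70 mm diameter, 85 mm high, origin under its centre.
- tipbox: Bystander: pipette-tip box, 85 x 120 mm, 66 mm high, origin under its centre.
- bead0: Loose white slippery (friction about 0.12) plastic bead, a short plain cylinder of 22 mm diameter and 24 mm height, 20 g, standing on end in the bowl at the start; origin at its centre.
- bead1: Loose white slippery (friction about 0.12) plastic bead, a short plain cylinder of 22 mm diameter and 24 mm height, 20 g, standing on end in the bowl at the start; origin at its centre.
- bead2: Loose white slippery (friction about 0.12) plastic bead, a short plain cylinder of 22 mm diameter and 24 mm height, 20 g, standing on end in the bowl at the start; origin at its centre.
- bead3: Loose white slippery (friction about 0.12) plastic bead, a short plain cylinder of 22 mm diameter and 24 mm height, 20 g, standing on end in the bowl at the start; origin at its centre.
- bead4: Loose white slippery (friction about 0.12) plastic bead, a short plain cylinder of 22 mm diameter and 24 mm height, 20 g, standing on end in the bowl at the start; origin at its centre.
- bead5: Loose white slippery (friction about 0.12) plastic bead, a short plain cylinder of 22 mm diameter and 24 mm height, 20 g, standing on end in the bowl at the start; origin at its centre.
- bead6: Loose white slippery (friction about 0.12) plastic bead, a short plain cylinder of 22 mm diameter and 24 mm height, 20 g, standing on end in the bowl at the start; origin at its centre.
Things that resemble listed ones, but are neither listed nor needed, are in the scene too. Leave any yellow look-alike of the rod alone.

How it is judged:
By the outcome, as a careful person would: the job done as asked, in the order asked, and still so for the second after the job is handed in, with the robot touching nothing.
It also fails if it takes over 72 s, if anything falls off the work surface, if the arm or the gripper's body presses on something with over 40 N, if the wrist force passes 120 N, or if a joint passes its speed limit or range.

## Working session

There is one attempt and no reset: what is moved stays moved. The work goes in short steps, Python scripts to look and compute and a shell command to move; the robot and the scene stay as the last step left them, time stands still between calls to the robot, and variables do not carry over. Pictures are saved under pics/ and viewed, about 8 in all and at most 12, crops included, and the job is handed in when it is done.

```bash
mkdir -p pics
python3 - <<'E'
from cell import telemetry,cams
import cv2,numpy as np
print(telemetry.state())
for n in("top","side"):
    f=cams.grab_frame(n);print(n,{k:v for k,v in f.items() if k!='img'})
    np.savez(f"pics/{n}0.npz",**f)
    cv2.imwrite(f"pics/{n}0.png",cv2.resize(f["img"][:,:,::-1],(800,600),interpolation=cv2.INTER_CUBIC))
E
```

```text
{'time': 0.0, 'joints': array([-1.2655049 ,  0.61588017, -0.01264138,  1.42489451,  0.00809532,
        1.10339647, -0.04041768]), 'dq': array([ 3.32942452e-04,  1.74111586e-03,  5.41953043e-04, -1.21521105e-03,
       -1.45210799e-03,  2.00985617e-03, -5.34005354e-05]), 'joint_efforts': array([-3.18975099e-04, -4.58940446e+01,  2.09253319e-01, -1.65741223e+01,
       -6.10059430e-02,  2.06659664e-02,  2.42264859e-04]), 'ee_pos': array([0.21144837, 0.61380772, 0.21750791]), 'tcp_rot': array([-3.13906402e+00,  1.74591438e-05,  2.80986838e+00]), 'force': array([-0.60664887, -0.10497893,  0.25023401]), 'torque': array([-0.0290442 , -0.03803775, -0.00662845]), 'opening': 0.09280357997675659}
top {'fx': 451.6107103445686, 'fy': 451.6107103445686, 'cx': 272.7654762727919, 'cy': 216.08658848372434, 'rvec': array([ 2.18329664, -2.20185328,  0.08815483]), 'tvec': array([0.09780324, 0.55180145, 1.28373837])}
side {'fx': 487.9112974137844, 'fy': 487.9112974137844, 'cx': 279.4784077586357, 'cy': 209.93303591076364, 'rvec': array([ 0.1682255 , -2.89423451,  1.15241281]), 'tvec': array([0.51719018, 0.02626831, 1.54618293])}
```

View pics/top0.png

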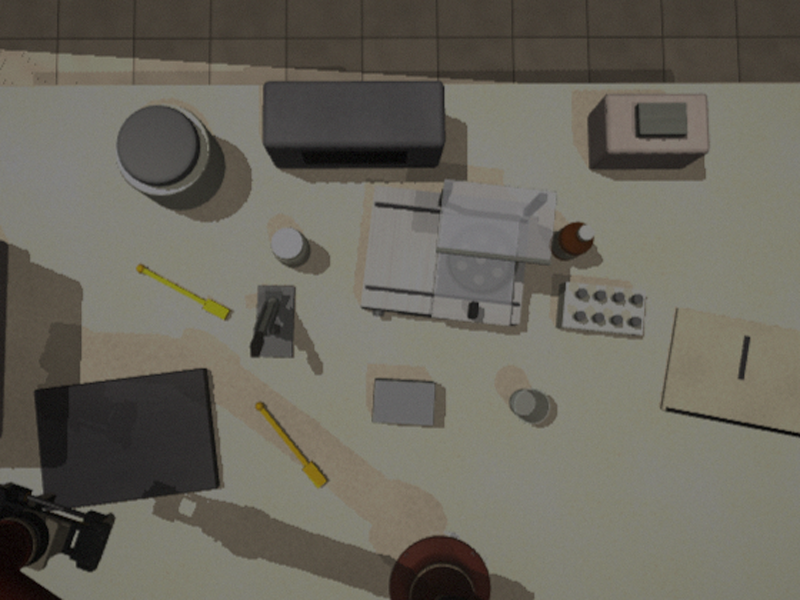

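View pics/side0.png

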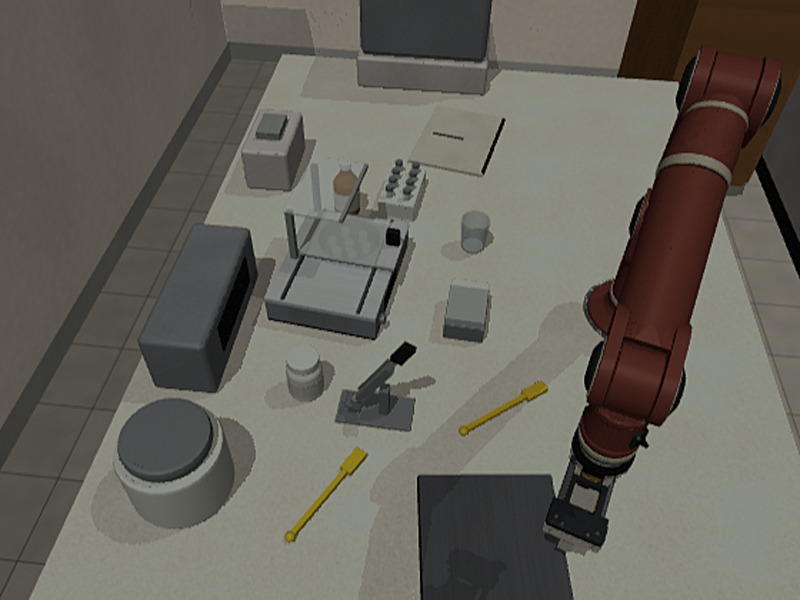

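Run:
```python
import cv2,numpy as np
def crop(n,x0,y0,x1,y1,s,out):
    im=np.load(f"pics/{n}0.npz")["img"][y0:y1,x0:x1,::-1]
    im=cv2.convertScaleAbs(cv2.resize(im,None,fx=s,fy=s,interpolation=cv2.INTER_CUBIC),alpha=1.5)
    for x in range((x0+9)//10*10,x1,10):
        c=int((x+.5-x0)*s); cv2.line(im,(c,0),(c,6 if x%50 else 14),(0,0,255),1)
        if x%20==0: cv2.putText(im,str(x),(c-10,24),0,.35,(0,0,255))
    for y in range((y0+9)//10*10,y1,10):
        c=int((y+.5-y0)*s); cv2.line(im,(0,c),(6 if y%50 else 14,c),(0,0,255),1)
        cv2.putText(im,str(y),(8,c+4),0,.35,(0,0,255))
    cv2.imwrite(out,im)
crop("top",168,120,396,260,3.5,"pics/c_top.png")
crop("side",180,110,305,305,3.07,"pics/c_side.png") if 0 else crop("side",180,105,300,305,3,"pics/c_side.png")
a=cv2.imread("pics/c_side.png")
# rest zoom beside
crop("side",230,235,297,305,6,"pics/c_s2.png"); b=cv2.imread("pics/c_s2.png")
o=np.zeros((600,800,3),np.uint8); o[:a.shape[0],:a.shape[1]]=a; o[:b.shape[0],390:390+b.shape[1]]=b[:600,:410]
cv2.imwrite("pics/c_side.png",o)
```

```text
(no output)
```

View pics/c_top.png

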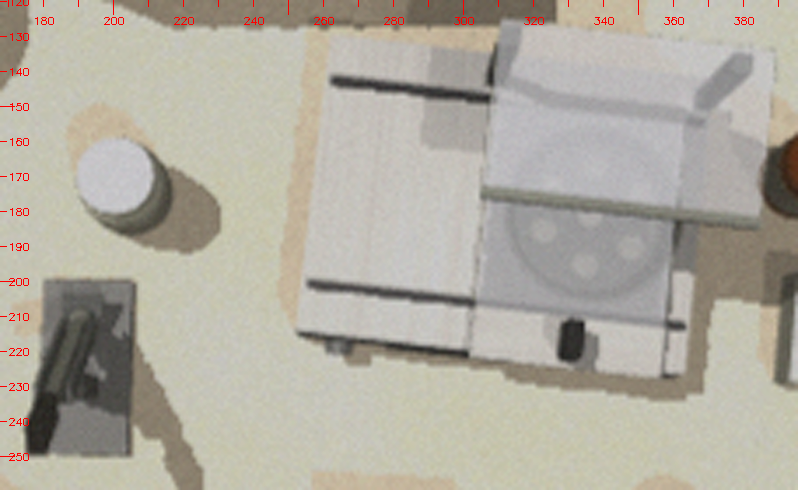

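View pics/c_side.png

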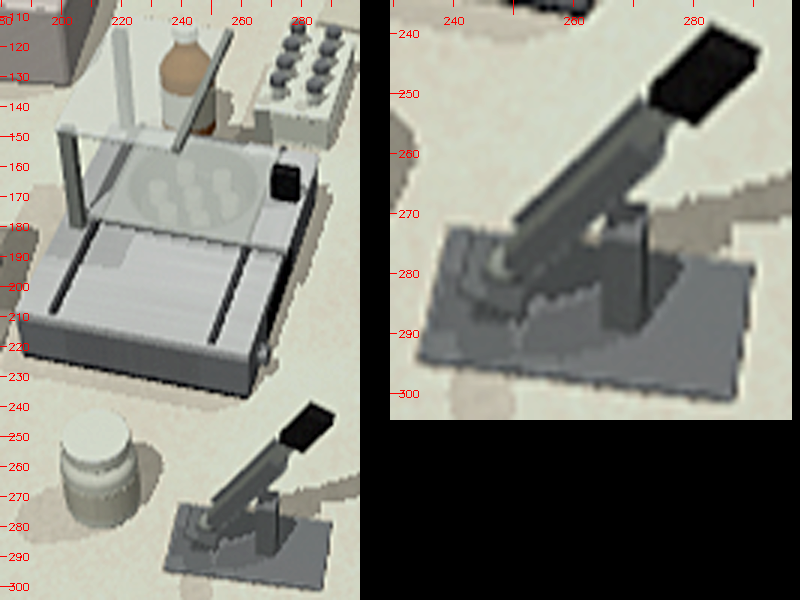

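```bash
cat > h.py <<'E'
import numpy as np,cv2
from scipy.optimize import least_squares
from scipy.spatial.transform import Rotation as R
C={n:dict(np.load(f"pics/{n}0.npz")) for n in("top","side")}
def proj(n,P):
    f=C[n];K=np.array([[f["fx"],0,f["cx"]],[0,f["fy"],f["cy"]],[0,0,1.]])
    return cv2.projectPoints(np.float64(P),f["rvec"],f["tvec"],K,None)[0][:,0]
def pose(p,P,z=0):
    c,s=np.cos(p[2]),np.sin(p[2]);P=np.atleast_2d(P).astype(float)
    return np.c_[p[0]+c*P[:,0]-s*P[:,1],p[1]+s*P[:,0]+c*P[:,1],P[:,2]+z]
T=lambda x,y:(x/3.5+167.5,y/3.5+119.5)
S=lambda x,y:(x/3+179.5,y/3+104.5)
Z=lambda x,y:((x-390)/6+229.5,y/6+234.5)
def fit(obs,z,g):
    P=np.array([o[1] for o in obs])/1000;uv=np.array([o[2] for o in obs])
    def res(p):
        W=pose(p,P,z);return np.concatenate([proj(o[0],W[i:i+1])[0]-uv[i] for i,o in enumerate(obs)])
    r=least_squares(res,g,loss="soft_l1",x_scale=[.01,.01,.05]);return r.x,res(r.x).reshape(-1,2)
E
cat > fit1.py <<'E'
from h import *
np.set_printoptions(precision=3,suppress=True)
bath=[("top",(-120,225,70),T(298,333)),("top",(120,225,70),T(330,40)),("top",(-120,-85,70),T(684,378)),
("top",(-20,100,208),T(482,188)),("top",(-20,-100,208),T(757,219)),
("side",(120,225,70),S(20,322)),("side",(-120,225,70),S(252,367)),("side",(-120,225,0),S(249,397)),("side",(120,225,0),S(18,353)),("side",(-120,-85,70),S(318,155)),
("side",(-20,-100,204),S(232,32)),("side",(-20,100,204),S(178,150))]
p,r=fit(bath,0,[.6,-.05,-.05]);print("bath",p);print(r.T)
s,c=.5,np.sqrt(.75)
q=lambda x,y,z:(c*x-s*z,y,s*x+c*z)
rest=[("side",q(0,0,200),Z(736,37)),("side",q(0,0,150),Z(672,108)),("side",q(0,0,0),Z(500,264)),
("top",q(0,0,200),T(39,451)),("top",q(0,0,150),T(50,400))]
p2,r2=fit(rest,.035,[.6,.35,0]);print("rest",p2);print(r2.T)
for n in("top","side"):
    print(n,"handle",proj(n,pose(p,[[-.106,0,.129],[-.106,0,.107]])).ravel(),"bowl",proj(n,pose(p,[[0,0,.072]])))
    print("cam",-R.from_rotvec(C[n]["rvec"]).as_matrix().T@C[n]["tvec"])
np.savez("fit.npz",bath=p,rest=p2)
E
python3 fit1.py
```

```text
bath [ 0.649 -0.086 -0.112]
[[-0.593 -0.648  0.432 -0.603  0.969 -1.394 -0.743  0.38   2.023 -0.374
  -0.104  0.786]
 [-0.32  -1.515 -1.586  2.306  1.833 -3.61  -4.513  0.943  1.653 -0.83
   0.131  0.222]]
rest [0.57  0.329 0.027]
[[-0.249  0.02   0.546 -0.233 -0.24 ]
 [ 0.096 -1.5    0.206 -3.288  1.512]]
top handle [336.595 216.28  335.345 216.834] bowl [[337.015 179.88 ]]
cam [0.464 0.109 1.317]
side handle [275.612 157.293 275.516 162.584] bowl [[243.703 165.544]]
cam [0.424 1.095 1.132]
```

```bash
sed -i 's/("side",(-120,225,0),S(249,397)),("side",(120,225,0),S(18,353)),//; s/rest=\[/rest=[/' fit1.py; python3 fit1.py
```

```text
bath [ 0.648 -0.085 -0.107]
[[-0.731 -1.209  0.352 -0.929  0.683 -1.035 -0.214 -0.359 -0.152  1.057]
 [ 0.261 -0.992 -1.558  2.683  1.813 -3.184 -4.362 -0.785  0.261  0.43 ]]
rest [0.57  0.329 0.027]
[[-0.249  0.02   0.546 -0.233 -0.24 ]
 [ 0.096 -1.5    0.206 -3.288  1.512]]
top handle [336.47  216.465 335.222 217.016] bowl [[336.708 180.035]]
cam [0.464 0.109 1.317]
side handle [275.754 157.376 275.657 162.667] bowl [[243.791 165.731]]
cam [0.424 1.095 1.132]
```

```bash
cat > ov.py <<'E'
from h import *
d=np.load("fit.npz");b,r=d["bath"],d["rest"]
def box(x0,x1,y0,y1,z):return [(x0,y0,z),(x1,y0,z),(x1,y1,z),(x0,y1,z),(x0,y0,z)]
t=np.linspace(0,2*np.pi,60);cir=[(68*np.cos(a),68*np.sin(a),72) for a in t]
B=[box(-120,120,-85,225,70),cir,[(-82,80,78),(-82,225,78)],[(82,80,78),(82,225,78)],box(-20,110,-100,100,200),box(-121,-91,-7,7,129),box(-121,121,-75,75,86)]
s,c=.5,np.sqrt(.75);q=lambda P:[(c*x-s*z,y,s*x+c*z) for x,y,z in P]
G=[q([(-12,-7,200),(12,-7,200),(12,7,200),(-12,7,200),(-12,-7,200)]),q([(-12,-7,150),(12,-7,150),(12,7,150),(-12,7,150),(-12,-7,150)]),q([(7,10,14),(7,10,130)]),q([(7,-10,14),(7,-10,130)])]
def dr(n,x0,y0,x1,y1,k):
    im=cv2.convertScaleAbs(cv2.resize(C[n]["img"][y0:y1,x0:x1,::-1],None,fx=k,fy=k,interpolation=cv2.INTER_CUBIC),alpha=1.4)
    for L,p,z,col in[(B,b,0,(0,0,255)),(G,r,.035,(0,255,0))]:
        for i,l in enumerate(L):
            uv=(proj(n,pose(p,np.array(l)/1000,z))+.5-[x0,y0])*k
            cv2.polylines(im,[np.int32(uv)],False,col if i%2 else (255,0,0) if col[2] else (0,200,200),1,cv2.LINE_AA)
    return im
a=dr("top",165,118,395,260,2.2);s_=dr("side",180,105,300,305,2.45)
o=np.zeros((600,800,3),np.uint8);o[:a.shape[0],:a.shape[1]]=a;o[:s_.shape[0],506:506+s_.shape[1]]=s_[:600,:294]
g=dr("top",165,190,215,260,3.9);o[314:314+g.shape[0],:g.shape[1]]=g
cv2.imwrite("pics/ov.png",o)
E
python3 ov.py
```

```text
(no output)
```

View pics/ov.png

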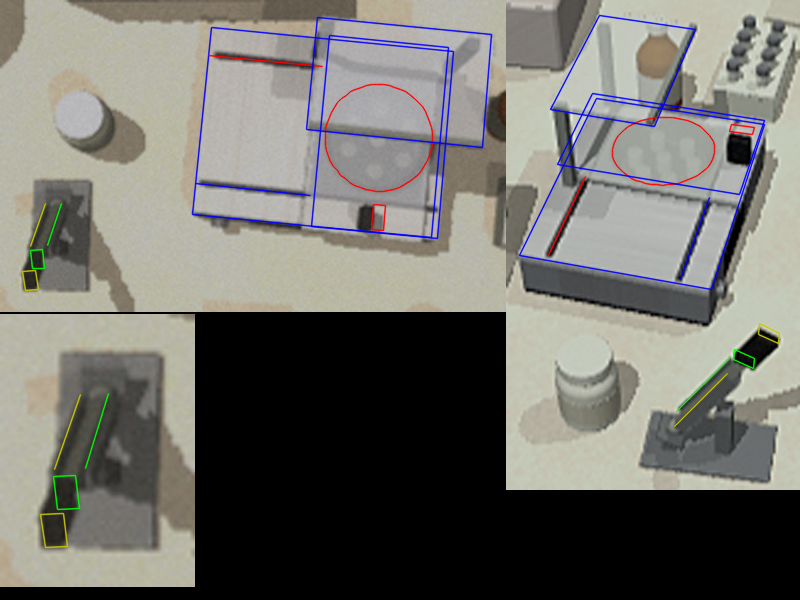

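```bash
python3 -m jog '[-1,-1.5,-1.5,-2.5,0,0,0, -1,-2.3,-2.3,-2.5,0,0,0, -1,-2.3,-2.3,-1.5,0,0,0, -1,-2.3,-2.3,0,0,0,0, -1,-2.3,-2.3,0,0,0,0, -1,-2.3,-2.3,0,0,0,0, -1,-2.3,-2.3,0,0,0,0, -1,-2.3,-2.3,0,0,0,0]' 30
python3 -m jog '[-1,-2.3,-2.3,0,0,0,0, -1,-2.3,-2.3,0,0,0,0, -1,-2.3,-2.3,0,0,0,0, -1,-2.3,-2.3,0,0,0,0, -1,-2.3,-2.3,0,0,0,0, -1,-2.3,-2.3,0,0,0,0, -1,-2.3,-2.3,0,0,0,0, -1,-2.3,-2.3,0,0,0,0]'
python3 -m jog '[-1,-2.3,-2.3,0,0,0,0, -1,-2.3,-2.3,0,0,0,0, -1,-2.3,-2.3,0,0,0,0, -1,-2.3,-2.3,0,0,0,0, -1,-2.2,-2.1,0,0,0,0, -1,-2,-2,0,0,0,-4.3, -1,-1.8,-1.8,0,0,0,-4.3, -1,-0.5,-0.5,0,0,0,-4.3]'
python3 - <<'E'
from cell import telemetry,cams
import cv2,numpy as np
s=telemetry.state();f=cams.grab_frame("wrist")
np.savez("pics/w1.npz",**f,p=s["ee_pos"],r=s["tcp_rot"])
print({k:s[k] for k in("time","joints","ee_pos","tcp_rot","force")},{k:v for k,v in f.items() if k!='img'})
cv2.imwrite("pics/w1.png",f["img"][:,:,::-1])
E
```

```text
time: 0.9
ee_pos: [0.321, 0.3892, 0.2833]
tcp_rot: [-3.141, -0.0, 2.81]
force: [0.1, -0.5, -0.0]
opening: 0.0931
time: 1.7
ee_pos: [0.4349, 0.1556, 0.2834]
tcp_rot: [-3.141, -0.001, 2.81]
force: [0.9, 0.3, 0.5]
opening: 0.093
time: 2.5
ee_pos: [0.5355, -0.044, 0.2831]
tcp_rot: [-3.139, -0.0, 3.033]
force: [0.0, -1.1, -0.3]
opening: 0.0926
{'time': 2.5, 'joints': array([-0.08261504,  0.38150716,  0.17786897,  1.65564369, -0.07105111,
        1.11140265,  1.57655808]), 'ee_pos': array([ 0.53549126, -0.04396406,  0.2830852 ]), 'tcp_rot': array([-3.13933159e+00, -4.33161222e-04,  3.03306860e+00]), 'force': array([ 0.0495129 , -1.11419873, -0.34658934])} {'fx': 312.4830651602795, 'fy': 312.4830651602795, 'cx': 280.4078095669219, 'cy': 202.7646033260031, 'T_tool_cam': array([[-5.36029460e-04, -9.59841501e-01, -2.80542342e-01,
         7.97152089e-02],
       [ 9.99999334e-01, -2.27680895e-04, -1.13170628e-03,
         5.31545664e-05],
       [ 1.02238453e-03, -2.80542762e-01,  9.59840984e-01,
        -1.65818207e-01],
       [ 0.00000000e+00,  0.00000000e+00,  0.00000000e+00,
         1.00000000e+00]])}
```

View pics/w1.png

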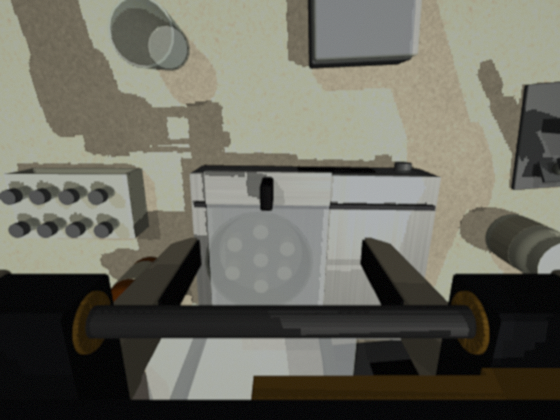

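```bash
cat >> h.py <<'E'
def ray(w,uv,z,p=None,r=None):
    p=w["p"] if p is None else p;M=R.from_euler("xyz",w["r"] if r is None else r).as_matrix();T=w["T_tool_cam"]
    d=M@T[:3,:3]@np.array([(uv[0]-w["cx"])/w["fx"],(uv[1]-w["cy"])/w["fy"],1]);o=p+M@T[:3,3]
    return o+d*(z-o[2])/d[2]
E
python3 - <<'E'
from h import *
np.set_printoptions(precision=4,suppress=True)
w=np.load("pics/w1.npz")
for n,uv,z in[("handle",(266.5,188),.129),("centrebead",(260,253),.064),("b1",(235,245),.064),("b2",(260,232),.064),("b3",(287,248),.064),("b4",(284,272),.064),("b5",(256,278),.064),("b6",(231,267),.064),
("cornFL",(439,177),.07),("cornFR",(192,172),.07),("railL",(433,207),.078),("railR",(195,205),.078),("plateL",(331,190),.086),("plateR",(205,190),.086)]:
    print(n,ray(w,uv,z))
E
```

```text
handle [ 0.5314 -0.0589  0.129 ]
centrebead [ 0.635  -0.0834  0.064 ]
b1 [ 0.6198 -0.1151  0.064 ]
b2 [ 0.6049 -0.0795  0.064 ]
b3 [ 0.6316 -0.0465  0.064 ]
b4 [ 0.6668 -0.0543  0.064 ]
b5 [ 0.6718 -0.0937  0.064 ]
b6 [ 0.6515 -0.1254  0.064 ]
cornFL [0.5544 0.1496 0.07  ]
cornFR [ 0.5153 -0.1519  0.07  ]
railL [0.5897 0.1395 0.078 ]
railR [ 0.5553 -0.1535  0.078 ]
plateL [0.5522 0.0142 0.086 ]
plateR [ 0.536  -0.1356  0.086 ]
```

```bash
python3 -m jog '[-1,0,-0.8,3,0,0,0.5, -1,0,-0.8,4,0,0,0, -1,0,0,4,0,0,0, -1,0,0,3.5,0,0,0, -1,0,0,2.5,0,0,0, -1,0,0,1.2,0,0,0, -1,0,0,0.4,0,0,0, -1,0,0,0,0,0,0]' 20
python3 -m jog '[1,0,0,0,0,0,0, 1,0,0,0,0,0,0, 1,0,0,0,0,0,0, 1,0,0,0,0,0,0, 1,0,0,0,0,0,0, 1,0,0,0,0,0,0, 1,0,0,0,0,0,0, 1,0,0,0,0,0,0]' 20
```

```text
time: 3.35
ee_pos: [0.5336, -0.056, 0.098]
tcp_rot: [3.142, 0.0, 3.026]
force: [0.5, -1.0, 0.7]
opening: 0.0932
time: 4.15
ee_pos: [0.5332, -0.0562, 0.0976]
tcp_rot: [-3.142, -0.0, 3.026]
force: [-0.0, -0.5, -0.3]
opening: 0.0337
```

```bash
python3 -m jog '[1,0,0,0,0,0,0, 1,0,0,0,0,0,0, 1,0,0,0,0,0,0, 1,0,0.5,0,0,0,0, 1,0,1.5,0,0,0,0, 1,0,2,0,0,0,0, 1,0,2,0,0,0,0, 1,0,2,0,0,0,0]'
python3 -m jog '[1,0,1.5,0,0,0,0, 1,0,1,0,0,0,0, 1,0,0.6,0,0,0,0, 1,0,0.4,0,0,0,0, 1,0,0.3,0,0,0,0, 1,0,0.3,0,0,0,0, 1,0,0.3,0,0,0,0, 1,0,0.2,0,0,0,0]'
```

```text
time: 4.95
ee_pos: [0.5433, 0.025, 0.0976]
tcp_rot: [3.142, 0.002, 3.027]
force: [2.6, -2.0, -3.1]
opening: 0.0136
time: 5.75
ee_pos: [0.5486, 0.0681, 0.0977]
tcp_rot: [-3.141, 0.002, 3.025]
force: [4.1, -2.3, -5.0]
opening: 0.0138
```

```bash
python3 -m jog '[1,0,0.2,0,0,0,0, 1,0,0.2,0,0,0,0, 1,0,0.1,0,0,0,0, 1,0,0.1,0,0,0,0, 1,0,0.1,0,0,0,0, 1,0,0.1,0,0,0,0, 1,0,0,0,0,0,0, 1,0,0,0,0,0,0]'
```

```text
time: 6.55
ee_pos: [0.5491, 0.0723, 0.0976]
tcp_rot: [-3.137, 0.001, 3.022]
force: [4.2, -6.5, -4.5]
opening: 0.0141
```

```bash
python3 -m jog '[0,0,-0.2,0,0,0,0, 0,0,0,0,0,0,0, 0,0,0,0,0,0,0, 0,0,0,0,0,0,0, 0,0,0,-2,0,0,0, 0,0,0,-4,0,0,0, 0,0,0,-4,0,0,0, 0,0,0,-4,0,0,0]'
python3 -m jog '[0,0,-3,-2,0,0,0, 0,0,-3,-1,0,0,0, 0,0,0,0,0,0,0, 0,0,0,0,0,0,0, 0,0,0,0,0,0,0, 0,0,0,0,0,0,0, 0,0,0,0,0,0,0, 0,0,0,0,0,0,0]' >/dev/null
cat > look.py <<'E'
import sys,cv2,numpy as np
from cell import telemetry,cams
s=telemetry.state();f=cams.grab_frame("wrist");n=sys.argv[1]
np.savez(f"pics/{n}.npz",**f,p=s["ee_pos"],r=s["tcp_rot"])
for k in("time","ee_pos","tcp_rot","force"):print(k,np.round(s[k],4))
a=[int(x) for x in sys.argv[2:6]] if len(sys.argv)>2 else [0,0,560,420]
im=f["img"][a[1]:a[3],a[0]:a[2],::-1];k=min(800/im.shape[1],600/im.shape[0]);print("scale",k)
cv2.imwrite(f"pics/{n}.png",cv2.convertScaleAbs(cv2.resize(im,None,fx=k,fy=k,interpolation=cv2.INTER_CUBIC),alpha=1.4))
E
python3 look.py w2
```

```text
time: 7.35
ee_pos: [0.5478, 0.0755, 0.2391]
tcp_rot: [3.141, -0.001, 3.027]
force: [0.6, 0.6, 0.2]
opening: 0.0465
time 8.15
ee_pos [0.5415 0.016  0.2672]
tcp_rot [-3.1415e+00 -9.0000e-04  3.0274e+00]
force [-0.3752 -0.6743 -0.4408]
scale 1.4285714285714286
```

```bash
python3 -m jog '[0,0,1,0,0,0,0, 0,0,3.2,0,0,0,0, 0,0,4,0,0,0,0, 0,0,4,0,0,0,0, 0,0,4,0,0,0,0, 0,0,4,0,0,0,0, 0,0,4,0,0,0,0, 0,0,2,0,0,0,0]'
python3 look.py w3
```

```text
time: 9.0
ee_pos: [0.5703, 0.282, 0.267]
tcp_rot: [3.138, -0.002, 3.033]
force: [-0.1, -0.2, -1.2]
opening: 0.0466
time 9.0
ee_pos [0.5703 0.282  0.267 ]
tcp_rot [ 3.1384e+00 -1.7000e-03  3.0328e+00]
force [-0.1255 -0.1927 -1.1622]
scale 1.4285714285714286
```

View pics/w2.png

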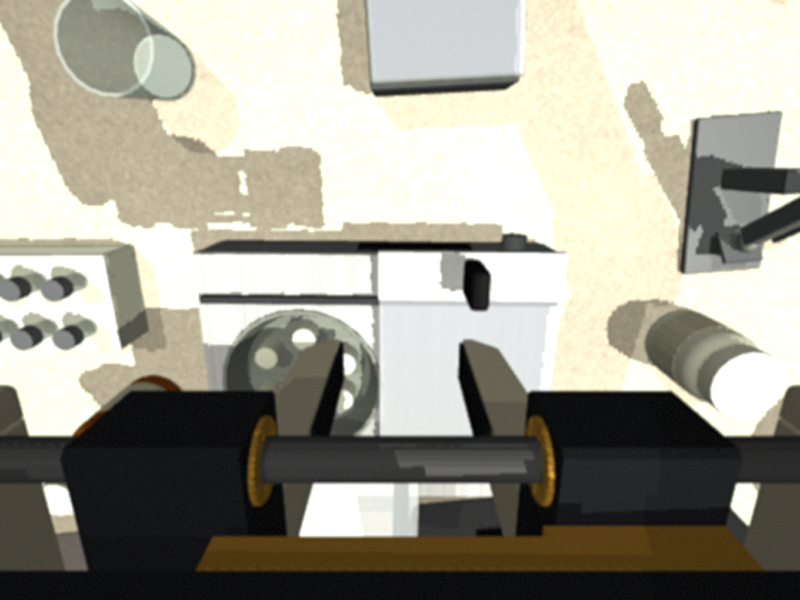

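View pics/w3.png

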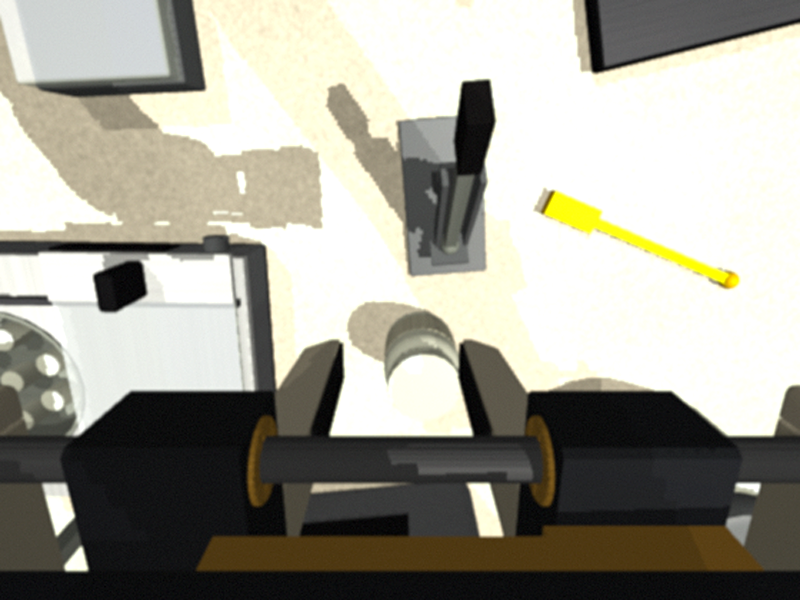

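Run:
```python
from h import *
np.set_printoptions(precision=4,suppress=True)
w=np.load("pics/w3.npz");w2=np.load("pics/w2.npz")
s,c=.5,np.sqrt(.75);q=lambda x,y,z:np.array((c*x-s*z,y,s*x+c*z))/1000
def wproj(w,P):
    M=np.eye(4);M[:3,:3]=R.from_euler("xyz",w["r"]).as_matrix();M[:3,3]=w["p"]
    m=np.linalg.inv(M@w["T_tool_cam"]);X=m[:3,:3]@P+m[:3,3]
    return np.array([w["fx"]*X[0]/X[2]+w["cx"],w["fy"]*X[1]/X[2]+w["cy"]])
k=1/1.42857
obs=[("w",q(0,0,0),(450,246)),("w",q(-12,-7,200),(462,82)),("w",q(-12,7,200),(493,80)),("w",q(12,-7,150),(458,172)),("w",q(12,7,150),(487,172))]
for use in(0,1):
    O=[(o[0],o[1],np.array(o[2])*k-.3) for o in obs]
    if use:O+=[("side",q(0,0,200),Z(736,37)),("side",q(0,0,150),Z(672,108)),("side",q(0,0,0),Z(500,264))]
    def res(p):
        r=[]
        for n,P,uv in O:
            X=pose(p,P,.035)[0]
            r.append((wproj(w,X) if n=="w" else proj("side",X[None])[0])-uv)
        return np.concatenate(r)
    f=least_squares(res,[.57,.33,0],x_scale=[.01,.01,.05]);print(f.x);print(res(f.x).reshape(-1,2).T)
for uv in[(399,121),(479,117),(485,268),(409,275)]:print(ray(w,np.array(uv)*k-.3,.006))
# bowl rim ellipse in w2: left,right,top pts z .072 ; deck corners; rail
for n,uv,z in[("rimL",(224,372),.072),("rimR",(378,372),.072),("rimTop",(302,310),.072),("FR",(197,250),.07),("FL",(566,252),.07),("railR",(202,298),.078),("railFLcov",(556,303),.078),("handle",(473,270),.129),
 ("bA",(266,357),.064),("bB",(303,338),.064),("bC",(349,364),.064),("bD",(348,400),.064),("bC0",(301,370),.064)]:
    print(n,ray(w2,np.array(uv)*k-.3,z))
```

```text
[ 0.5686  0.3281 -0.0261]
[[ 0.8256  0.8201 -0.1726  0.8948 -2.1904]
 [-1.1034 -1.5572 -2.0312  3.3408  1.8617]]
[ 0.5687  0.3282 -0.0241]
[[ 0.9575  0.746  -0.2509  0.9457 -2.1426  0.3234  0.6095  1.2609]
 [-1.0417 -1.3751 -1.8935  3.4742  1.9601  1.3679 -0.6314 -0.0909]]
[0.4574 0.293  0.006 ]
[0.4618 0.3646 0.006 ]
[0.6012 0.362  0.006 ]
[0.6001 0.2871 0.006 ]
rimL [ 0.6244 -0.1526  0.072 ]
rimR [ 0.64   -0.0163  0.072 ]
rimTop [ 0.5748 -0.0733  0.072 ]
FR [ 0.514  -0.1508  0.07  ]
FL [0.5505 0.1518 0.07  ]
railR [ 0.5531 -0.1526  0.078 ]
railFLcov [0.5911 0.1403 0.078 ]
handle [0.5416 0.0664 0.129 ]
bA [ 0.6177 -0.1156  0.064 ]
bB [ 0.6034 -0.0792  0.064 ]
bC [ 0.6331 -0.0423  0.064 ]
bD [ 0.6691 -0.0486  0.064 ]
bC0 [ 0.634  -0.0865  0.064 ]
```

```bash
python3 -m jog '[0,2.4,0.7,-0.3,0,0,-1.2, 0,2.4,0.7,-0.3,0,0,-1.2, 0,2.4,0.7,-0.3,0,0,-1.2, 0,2.4,0.7,-0.3,0,0,-1.1, 0,2.4,0.7,0,0,-7.5,0, 0,0,0,0,0,-7.5,0, 0,0,0,0,0,-7.5,0, 0,0,0,0,0,-7.5,0]'
cat > rod.py <<'E'
from h import *
from cell import telemetry
import sys
np.set_printoptions(precision=4,suppress=True)
F=np.array([.5687,.328,.035]);psi=-.027
z=float(sys.argv[1])/1000;off=float(sys.argv[2])/1000 if len(sys.argv)>2 else 0
rz=np.array([-.5*np.cos(psi),-.5*np.sin(psi),.75**.5]);ry=np.array([-np.sin(psi),np.cos(psi),0]);rx=np.cross(ry,rz)
s=telemetry.state();M=R.from_euler("xyz",s["tcp_rot"]).as_matrix();W=np.c_[-rx,ry,-rz]
print("tool shift cm",100*M.T@(F+rz*z+rx*off-s["ee_pos"]),"turn deg",np.degrees(R.from_matrix(M.T@W).as_rotvec()),s["ee_pos"],"J",s["joints"])
E
python3 rod.py 153
```

```text
time: 9.85
ee_pos: [0.4545, 0.3189, 0.2805]
tcp_rot: [3.139, 0.522, 3.107]
force: [0.6, -0.5, 0.2]
opening: 0.0461
tool shift cm [ 2.396   1.2225 11.66  ] turn deg [-0.08   -0.1187 -0.3977] [0.4545 0.3189 0.2805] J [-1.171   0.2784  0.3758  1.9775  0.511   0.6123  0.3314]
```

```bash
python3 -m jog '[0,0.8,0.4,1,0,0,-0.4, 0,0.8,0.4,1,0,0,0, 0,0.8,0.4,1,0,0,0, 0,0,0,1,0,0,0, 0,0,0,0.5,0,0,0, 0,0,0,0,0,0,0, 0,0,0,0,0,0,0, 0,0,0,0,0,0,0]'
python3 rod.py 153; python3 look.py w4 130 60 430 285
```

```text
time: 10.65
ee_pos: [0.4571, 0.3307, 0.2291]
tcp_rot: [-3.137, 0.518, 3.115]
force: [-0.1, -0.0, -0.1]
opening: 0.0465
tool shift cm [-0.0039  0.0627  7.0843] turn deg [-0.2398 -0.3478  0.001 ] [0.4571 0.3307 0.2291] J [-1.1837  0.371   0.3973  2.0246  0.5471  0.4902  0.2576]
time 10.65
ee_pos [0.4571 0.3307 0.2291]
tcp_rot [-3.1374  0.5175  3.1146]
force [-0.0766 -0.032  -0.0883]
scale 2.6666666666666665
```

View pics/w4.png

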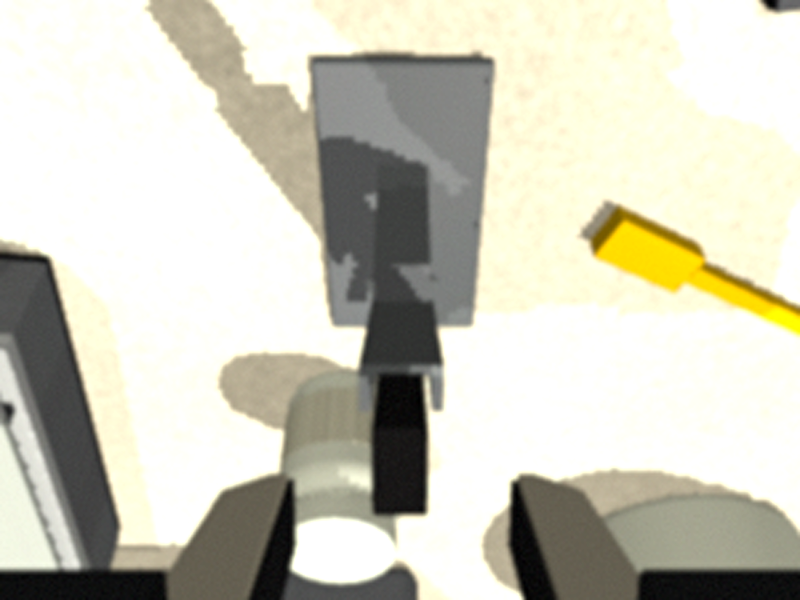

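```bash
python3 -m jog '[0,0.1,0.05,2,-0.2,-0.3,0, 0,0,0,2,0,0,0, 0,0,0,1.5,0,0,0, 0,0,0,1,0,0,0, 0,0,0,0.5,0,0,0, 0,0,0,0.1,0,0,0, 0,0,0,0,0,0,0, 0,0,0,0,0,0,0]'
python3 rod.py 153
python3 -m jog '[1,0,0,0,0,0,0, 1,0,0,0,0,0,0, 1,0,0,0,0,0,0, 1,0,0,0,0,0,0, 1,0,0,0,0,0,0, 1,0,0,0,0,0,0, 1,0,0,0,0,0,0, 1,0,0,0,0,0,0]' 60; python3 rod.py 153
```

```text
time: 11.5
ee_pos: [0.4911, 0.3306, 0.1671]
tcp_rot: [-3.141, 0.523, 3.116]
force: [0.6, 0.0, 0.0]
opening: 0.0463
tool shift cm [-0.1225 -0.0473  0.0222] turn deg [ 0.0004 -0.049   0.0562] [0.4911 0.3306 0.1671] J [-1.135   0.5082  0.4327  2.0469  0.5848  0.3061  0.2229]
time: 12.3
ee_pos: [0.4911, 0.3302, 0.1665]
tcp_rot: [-3.14, 0.522, 3.116]
force: [0.6, 0.2, 1.1]
opening: 0.0136
tool shift cm [-0.1471 -0.0067 -0.0285] turn deg [-0.066  -0.0753  0.0643] [0.4911 0.3302 0.1665] J [-1.1347  0.5092  0.4329  2.0472  0.5849  0.306   0.2229]
```

```bash
python3 -m jog '[1,-0.3,0,-0.5,0,0,0, 1,-0.75,0,-1.3,0,0,0, 1,-1.5,0,-2.6,0,0,0, 1,-1.5,0,-2.6,0,0,0, 1,-1.5,0,-2.6,0,0,0, 1,-1,-1,-1.73,0,0,0, 1,0,-2.5,0,0,0,0, 1,0,-3,0,0,0,0]'
python3 -m jog '[1,0,-3,0,0,0,0, 1,0,-3,0,0,0,0, 1,0,-3,0,0,0,0, 1,0,-3,0,0,0,0, 1,0,-3,0,0,0,0, 1,0,-3,0,0,0,0, 1,0,-3,0,0,0,0, 1,0,-3,0,0,0,0]'
python3 -m jog '[1,0,-3,0,0,0,0, 1,0,-3,0,0,0,0, 1,0,-2,0,0,0,0, 1,0,-1,0,0,-1.75,0, 1,0,-0.5,0,0,-1.75,0, 1,0,0,0,0,0,0, 1,0,0,0,0,0,0, 1,0,0,0,0,0,0]'
cat > stir.py <<'E'
from h import *
from cell import telemetry
import sys
np.set_printoptions(precision=4,suppress=True)
Bp=np.array([.6435,-.0845,-.119]);D=.152;th=np.radians(33.5)
t=np.array([float(a) for a in sys.argv[1:4]])/1000
s=telemetry.state();M=R.from_euler("xyz",s["tcp_rot"]).as_matrix()
B=R.from_euler("z",Bp[2]).as_matrix();W=B@np.array([[-np.cos(th),0,-np.sin(th)],[0,1,0],[np.sin(th),0,-np.cos(th)]]).T
foot=s["ee_pos"]+M[:,2]*D
print("foot bath mm",1000*B.T@(foot-np.r_[Bp[:2],0]))
print("turn",np.degrees(R.from_matrix(M.T@W).as_rotvec()),"shift cm after turn",100*W.T@(pose(Bp,t)[0]-W[:,2]*D-s["ee_pos"]),"t",s["time"],"J",s["joints"],"F",s["force"])
E
python3 stir.py -70 17 150
```

```text
time: 13.1
ee_pos: [0.4895, 0.2658, 0.2984]
tcp_rot: [3.141, 0.523, 3.117]
force: [0.3, -0.8, -0.8]
opening: 0.0138
time: 13.9
ee_pos: [0.4825, 0.0242, 0.2979]
tcp_rot: [-3.14, 0.522, 3.116]
force: [0.9, 0.6, -1.9]
opening: 0.0133
time: 14.7
ee_pos: [0.481, -0.0688, 0.2982]
tcp_rot: [-3.14, 0.583, 3.117]
force: [0.2, -0.1, -1.7]
opening: 0.0141
foot bath mm [-79.8253   3.9163 171.3551]
turn [ 2.8945 -0.0734  4.5274] shift cm after turn [0.4091 2.0744 2.3037] t 14.7 J [-0.2391  0.0467  0.397   2.2326 -0.299   0.2981  1.9588] F [ 0.2064 -0.1074 -1.6817]
```

```bash
python3 -m jog '[1,0,0,0,1.45,0,2.26, 1,0,0,0,1.45,0,2.26, 1,0.1,0.5,0.6,0,0,0, 1,0.1,0.5,0.6,0,0,0, 1,0.1,0.5,0.6,0,0,0, 1,0.1,0.5,0.5,0,0,0, 1,0,0,0,0,0,0, 1,0,0,0,0,0,0]'
python3 stir.py 0 17 111
```

```text
time: 15.5
ee_pos: [0.4924, -0.0508, 0.2762]
tcp_rot: [-3.141, 0.583, 3.022]
force: [-0.2, -0.0, -0.2]
opening: 0.0138
foot bath mm [-70.4278  15.3236 149.3051]
turn [-0.0712 -0.111  -0.0402] shift cm after turn [-3.7292  0.1488  7.0813] t 15.5 J [-0.3767  0.0997  0.4451  2.2597 -0.0271  0.2102  1.5292] F [-0.2318 -0.0455 -0.1674]
```

```bash
python3 -m jog '[1,-0.7,0.05,1.2,0,0,0, 1,-0.8,0.05,1.6,0,0,0, 1,-0.8,0.05,1.6,0,0,0, 1,-0.8,0,1.5,0,0,0, 1,-0.6,0,1.2,0,0,0, 1,0,0,0,0,0,0, 1,0,0,0,0,0,0, 1,0,0,0,0,0,0]'
python3 stir.py 38 17 53; python3 look.py w5 100 100 420 340
python3 - <<'E'
import cv2,numpy as np
from cell import cams
f=cams.grab_frame("side");np.savez("pics/side1.npz",**f)
a=cv2.convertScaleAbs(cv2.resize(f["img"][95:230,190:310,::-1],None,fx=3.3,fy=3.3,interpolation=cv2.INTER_CUBIC),alpha=1.4)
b=cv2.imread("pics/w5.png");b=cv2.resize(b,(400,300));o=np.zeros((450,800,3),np.uint8);o[:a.shape[0],:a.shape[1]]=a;o[:300,400:]=b
cv2.imwrite("pics/v5.png",o)
E
```

```text
time: 16.3
ee_pos: [0.5615, -0.0577, 0.238]
tcp_rot: [-3.141, 0.583, 3.021]
force: [-0.7, -0.1, 0.3]
opening: 0.0137
foot bath mm [ -0.8551  16.7337 111.1177]
turn [-0.0545 -0.0693 -0.0592] shift cm after turn [-0.014   0.0122  6.9909] t 16.3 J [-0.1436  0.2721  0.2296  2.1683 -0.2169  0.1279  1.7168] F [-0.6659 -0.1044  0.2662]
time 16.3
ee_pos [ 0.5615 -0.0577  0.238 ]
tcp_rot [-3.1413  0.5835  3.0214]
force [-0.6659 -0.1044  0.2662]
scale 2.5
```

View pics/v5.png

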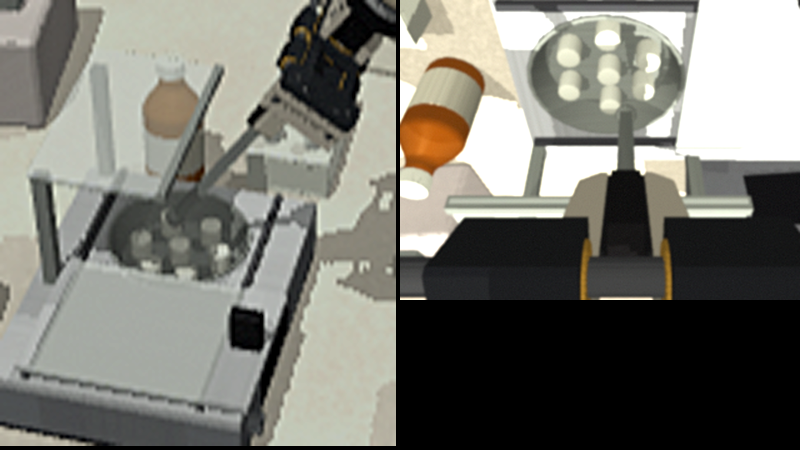

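Run:
```python
from h import *
np.set_printoptions(precision=1,suppress=True)
w=np.load("pics/w5.npz");Bp=np.array([.6435,-.0845,-.119]);B=R.from_euler("z",Bp[2]).as_matrix()
for n,x,y,z in[("far",609,103,.064),("c",611,77,.064),("fr",571,92,.064),("fl",645,92,.064),("nr",571,58,.064),("n",607,37,.064),("nl",649,60,.064),("rimR",529,72,.072),("rimL",686,72,.072),("rimFar",607,133,.072),("rimNear",607,15,.072),("foot",625,111,.111)]:
    X=ray(w,((x-400)*.8+100,y*.8+100),z);print(n,1000*B.T@(X-np.r_[Bp[:2],0]))
```

```text
far [35.8 -0.1 64. ]
c [ 1.4  3.  64. ]
fr [ 20.6 -36.   64. ]
fl [20.7 35.  64. ]
nr [-21.  -31.5  64. ]
n [-43.4   1.   64. ]
nl [-18.7  37.1  64. ]
rimR [-11.9 -68.9  72. ]
rimL [-11.8  69.8  72. ]
rimFar [72.7 -3.2 72. ]
rimNear [-69.8   2.2  72. ]
foot [ -3.2  16.  111. ]
```

```bash
python3 stir.py 34 23 70
```

```text
foot bath mm [ -0.679   17.0402 111.3151]
turn [-0.0365 -0.0446 -0.044 ] shift cm after turn [-0.5997  0.5863  5.3593] t 16.4 J [-0.1439  0.272   0.2294  2.1681 -0.217   0.1277  1.7169] F [ 0.2751 -0.1909 -0.6738]
```

```bash
python3 -m jog '[1,-0.1,0.1,0.8,0,0,0, 1,-0.1,0.1,0.8,0,0,0, 1,-0.1,0.1,0.8,0,0,0, 1,-0.1,0.1,0.8,0,0,0, 1,-0.1,0.1,0.8,0,0,0, 1,-0.1,0.1,0.7,0,0,0, 1,0,0,0.66,0,0,0, 1,0,0,0,0,0,0]'
python3 stir.py 40 23 53
```

```text
time: 17.2
ee_pos: [0.5972, -0.056, 0.1952]
tcp_rot: [-3.141, 0.582, 3.021]
force: [0.0, 0.1, -1.4]
opening: 0.0139
foot bath mm [34.1883 22.6587 68.2687]
turn [-0.0659 -0.1466 -0.0574] shift cm after turn [0.397  0.0167 1.5939] t 17.2 J [-0.0725  0.3911  0.1394  2.1378 -0.245   0.0364  1.7333] F [ 0.0462  0.1453 -1.4152]
```

```bash
cat > plan.py <<'E'
from h import *
from cell import telemetry
Bp=np.array([.6435,-.0845,-.119]);D=.152
def W(foot,th):  # foot bath m, lean rad -> tool pose in bath frame
    M=np.array([[-np.cos(th),0,-np.sin(th)],[0,1,0],[np.sin(th),0,-np.cos(th)]]).T
    return np.array(foot)-M[:,2]*D,M
def now():
    s=telemetry.state();B=R.from_euler("z",Bp[2]).as_matrix();M=B.T@R.from_euler("xyz",s["tcp_rot"]).as_matrix()
    p=B.T@(s["ee_pos"]-np.r_[Bp[:2],0]);f=p+M[:,2]*D;th=np.arctan2(M[0,2],-M[2,2])
    print("foot",np.round(f*1000,1),"r",round(np.hypot(*f[:2])*1000,1),"phi",round(np.degrees(np.arctan2(f[1],f[0])),1),"lean",round(np.degrees(th),2),"roll,yaw err",np.round(np.degrees(R.from_matrix(W(f,th)[1].T@M).as_rotvec()),2),"t",round(s["time"],2),"q",np.round(s["joints"],3),"F",np.round(s["force"],1))
    return f,th
def lean(phi):return np.radians(27.75+3.75*np.cos(phi))
def rows(start,tg):
    p,M=W(*start);th=start[1]
    for i,(f,t) in enumerate(tg):
        P,N=W(f,t);d=np.round(100*M.T@(P-p),2);a=np.round(np.degrees(th-t),2)
        p=p+M@d/100;M=M@R.from_euler("y",a,degrees=True).as_matrix();th=th-np.radians(a)
        print(f"1,{d[0]:g},{d[1]:g},{d[2]:g},0,{a:g},0",end="\n" if i%8==7 else ", ")
E
python3 - <<'E'
from plan import *
f,t=now();g=np.array([.0398,.023,.053]);T=np.radians(31)
rows((f,t),[(f+(g-f)*k,t+(T-t)*k) for k in np.minimum(1,np.arange(1,9)/7)])
c=lambda ph:(np.array([.046*np.cos(ph),.046*np.sin(ph),.053]),lean(ph))
ph=np.radians(30-6.25*np.arange(1,121))
rows((g,T),[c(x) for x in ph])
E
```

```text
foot [34.2 22.7 68.3] r 41.0 phi 33.5 lean 33.35 roll,yaw err [ 0.07 -0.    0.06] t 17.2 q [-0.072  0.391  0.139  2.138 -0.245  0.036  1.733] F [ 0.   0.1 -1.4]
1,-0.04,0,0.23,0,0.34,0, 1,-0.03,0.01,0.22,0,0.33,0, 1,-0.04,0,0.23,0,0.34,0, 1,-0.04,0.01,0.23,0,0.33,0, 1,-0.04,0,0.23,0,0.34,0, 1,-0.05,0.01,0.22,0,0.34,0, 1,-0.04,0,0.23,0,0.33,0, 1,-0,0,0,0,0,0
1,-0.15,-0.45,0.12,0,-0.18,0, 1,-0.11,-0.47,0.09,0,-0.15,0, 1,-0.08,-0.48,0.07,0,-0.1,0, 1,-0.05,-0.5,0.03,0,-0.06,0, 1,-0.01,-0.5,0.01,0,-0.01,0, 1,0.03,-0.5,-0.02,0,0.03,0, 1,0.06,-0.49,-0.05,0,0.08,0, 1,0.09,-0.48,-0.07,0,0.12,0
1,0.12,-0.46,-0.11,0,0.16,0, 1,0.16,-0.44,-0.12,0,0.2,0, 1,0.19,-0.41,-0.15,0,0.24,0, 1,0.22,-0.37,-0.17,0,0.27,0, 1,0.24,-0.34,-0.19,0,0.3,0, 1,0.26,-0.29,-0.21,0,0.34,0, 1,0.29,-0.25,-0.21,0,0.35,0, 1,0.3,-0.19,-0.23,0,0.38,0
1,0.31,-0.15,-0.23,0,0.39,0, 1,0.33,-0.09,-0.24,0,0.4,0, 1,0.33,-0.04,-0.23,0,0.41,0, 1,0.34,0.02,-0.24,0,0.41,0, 1,0.33,0.07,-0.23,0,0.4,0, 1,0.33,0.12,-0.22,0,0.4,0, 1,0.32,0.18,-0.21,0,0.38,0, 1,0.3,0.23,-0.19,0,0.36,0
1,0.29,0.27,-0.19,0,0.35,0, 1,0.26,0.32,-0.16,0,0.31,0, 1,
[... 1963 characters left out ...]
,0
1,-0.19,0.42,0.12,0,-0.23,0, 1,-0.22,0.39,0.13,0,-0.26,0, 1,-0.24,0.35,0.15,0,-0.29,0, 1,-0.28,0.31,0.17,0,-0.32,0, 1,-0.29,0.26,0.18,0,-0.35,0, 1,-0.31,0.22,0.2,0,-0.36,0, 1,-0.32,0.17,0.21,0,-0.39,0, 1,-0.33,0.11,0.22,0,-0.4,0
1,-0.33,0.06,0.23,0,-0.4,0, 1,-0.34,0.01,0.23,0,-0.41,0, 1,-0.33,-0.05,0.23,0,-0.41,0, 1,-0.33,-0.11,0.24,0,-0.4,0, 1,-0.31,-0.15,0.23,0,-0.39,0, 1,-0.31,-0.21,0.22,0,-0.37,0, 1,-0.28,-0.26,0.21,0,-0.35,0, 1,-0.26,-0.3,0.2,0,-0.33,0
1,-0.24,-0.34,0.19,0,-0.3,0, 1,-0.21,-0.38,0.16,0,-0.27,0, 1,-0.18,-0.41,0.15,0,-0.23,0, 1,-0.15,-0.45,0.12,0,-0.19,0, 1,-0.12,-0.46,0.09,0,-0.15,0, 1,-0.09,-0.48,0.08,0,-0.11,0, 1,-0.05,-0.5,0.04,0,-0.07,0, 1,-0.02,-0.5,0.01,0,-0.02,0
```

```bash
python3 -m jog '[1,-0.04,0,0.23,0,0.34,0, 1,-0.03,0.01,0.22,0,0.33,0, 1,-0.04,0,0.23,0,0.34,0, 1,-0.04,0.01,0.23,0,0.33,0, 1,-0.04,0,0.23,0,0.34,0, 1,-0.05,0.01,0.22,0,0.34,0, 1,-0.04,0,0.23,0,0.33,0, 1,0,0,0,0,0,0]'
python3 -c "from plan import *;now()"
```

```text
time: 18.0
ee_pos: [0.6082, -0.0569, 0.1841]
tcp_rot: [-3.141, 0.542, 3.021]
force: [-0.1, -0.2, -1.1]
opening: 0.014
foot [40.2 23.1 54. ] r 46.3 phi 29.9 lean 31.07 roll,yaw err [ 0.06 -0.    0.05] t 18.0 q [-0.073  0.426  0.149  2.089 -0.244  0.092  1.732] F [-0.1 -0.2 -1.1]
```

Clean entry, q6 = 0.09. Start the stir.

```bash
python3 -m jog '[1,-0.15,-0.45,0.12,0,-0.18,0, 1,-0.11,-0.47,0.09,0,-0.15,0, 1,-0.08,-0.48,0.07,0,-0.1,0, 1,-0.05,-0.5,0.03,0,-0.06,0, 1,-0.01,-0.5,0.01,0,-0.01,0, 1,0.03,-0.5,-0.02,0,0.03,0, 1,0.06,-0.49,-0.05,0,0.08,0, 1,0.09,-0.48,-0.07,0,0.12,0]'
python3 -m jog '[1,0.12,-0.46,-0.11,0,0.16,0, 1,0.16,-0.44,-0.12,0,0.2,0, 1,0.19,-0.41,-0.15,0,0.24,0, 1,0.22,-0.37,-0.17,0,0.27,0, 1,0.24,-0.34,-0.19,0,0.3,0, 1,0.26,-0.29,-0.21,0,0.34,0, 1,0.29,-0.25,-0.21,0,0.35,0, 1,0.3,-0.19,-0.23,0,0.38,0]'
python3 -c "from plan import *;now()"
```

```text
time: 18.8
ee_pos: [0.6059, -0.0961, 0.1839]
tcp_rot: [-3.141, 0.547, 3.021]
force: [-0.1, -0.1, -1.1]
opening: 0.0141
time: 19.6
ee_pos: [0.5803, -0.1203, 0.187]
tcp_rot: [-3.141, 0.508, 3.022]
force: [0.0, 0.3, -0.8]
opening: 0.0138
foot [ 15.4 -43.2  54.2] r 45.8 phi -70.4 lean 29.09 roll,yaw err [ 0.05 -0.    0.05] t 19.6 q [ 0.186  0.399 -0.003  2.096 -0.21   0.143  1.835] F [ 0.   0.3 -0.8]
```

```bash
python3 -m jog '[1,0.31,-0.15,-0.23,0,0.39,0, 1,0.33,-0.09,-0.24,0,0.4,0, 1,0.33,-0.04,-0.23,0,0.41,0, 1,0.34,0.02,-0.24,0,0.41,0, 1,0.33,0.07,-0.23,0,0.4,0, 1,0.33,0.12,-0.22,0,0.4,0, 1,0.32,0.18,-0.21,0,0.38,0, 1,0.3,0.23,-0.19,0,0.36,0]'
python3 -m jog '[1,0.29,0.27,-0.19,0,0.35,0, 1,0.26,0.32,-0.16,0,0.31,0, 1,0.25,0.36,-0.15,0,0.29,0, 1,0.21,0.39,-0.13,0,0.25,0, 1,0.18,0.43,-0.11,0,0.22,0, 1,0.15,0.45,-0.09,0,0.17,0, 1,0.12,0.47,-0.07,0,0.14,0, 1,0.08,0.49,-0.05,0,0.09,0]'
python3 -c "from plan import *;now()"
```

```text
time: 20.4
ee_pos: [0.5497, -0.1129, 0.1908]
tcp_rot: [-3.141, 0.453, 3.021]
force: [0.8, 0.5, -0.8]
opening: 0.0138
time: 21.2
ee_pos: [0.5358, -0.0789, 0.1927]
tcp_rot: [-3.141, 0.421, 3.022]
force: [0.3, -0.6, -0.8]
opening: 0.0135
foot [-45.5  -7.3  54. ] r 46.1 phi -170.8 lean 24.12 roll,yaw err [ 0.04 -0.    0.06] t 21.2 q [ 2.000e-03  3.350e-01  1.300e-01  2.142e+00 -1.660e-01  2.490e-01
  1.719e+00] F [ 0.3 -0.6 -0.8]
```

```bash
python3 -m jog '[1,0.04,0.5,-0.02,0,0.05,0, 1,0,0.5,0,0,0.01,0, 1,-0.03,0.5,0.02,0,-0.04,0, 1,-0.07,0.49,0.04,0,-0.09,0, 1,-0.11,0.48,0.06,0,-0.12,0, 1,-0.15,0.45,0.09,0,-0.17,0, 1,-0.17,0.44,0.1,0,-0.21,0, 1,-0.21,0.4,0.13,0,-0.25,0]'
python3 -m jog '[1,-0.24,0.36,0.14,0,-0.28,0, 1,-0.26,0.33,0.16,0,-0.31,0, 1,-0.28,0.28,0.18,0,-0.33,0, 1,-0.31,0.24,0.19,0,-0.37,0, 1,-0.31,0.19,0.21,0,-0.37,0, 1,-0.33,0.13,0.22,0,-0.4,0, 1,-0.34,0.08,0.22,0,-0.4,0, 1,-0.33,0.03,0.23,0,-0.41,0]'
python3 -m jog '[1,-0.34,-0.03,0.24,0,-0.41,0, 1,-0.33,-0.08,0.23,0,-0.4,0, 1,-0.32,-0.13,0.23,0,-0.4,0, 1,-0.3,-0.19,0.23,0,-0.37,0, 1,-0.29,-0.24,0.21,0,-0.37,0, 1,-0.27,-0.28,0.21,0,-0.33,0, 1,-0.25,-0.33,0.19,0,-0.31,0, 1,-0.22,-0.36,0.17,0,-0.28,0]'
python3 -c "from plan import *;now()"; python3 look.py w6 100 100 420 340
```

```text
time: 22.0
ee_pos: [0.5485, -0.0426, 0.1917]
tcp_rot: [-3.141, 0.436, 3.022]
force: [0.6, -0.7, -0.9]
opening: 0.0136
time: 22.8
ee_pos: [0.5789, -0.0301, 0.1884]
tcp_rot: [-3.141, 0.486, 3.022]
force: [-0.2, 1.2, -1.9]
opening: 0.0136
time: 23.6
ee_pos: [0.6053, -0.0502, 0.1848]
tcp_rot: [-3.141, 0.536, 3.021]
force: [-0.3, -0.3, -0.8]
opening: 0.0137
foot [35.7 29.4 54.2] r 46.2 phi 39.5 lean 30.73 roll,yaw err [ 0.05 -0.    0.06] t 23.6 q [-0.089  0.421  0.15   2.092 -0.154  0.099  1.63 ] F [-0.3 -0.3 -0.8]
time 23.6
ee_pos [ 0.6053 -0.0502  0.1848]
tcp_rot [-3.1413  0.5364  3.0214]
force [-0.2593 -0.2719 -0.8247]
scale 2.5
```

View pics/w6.png

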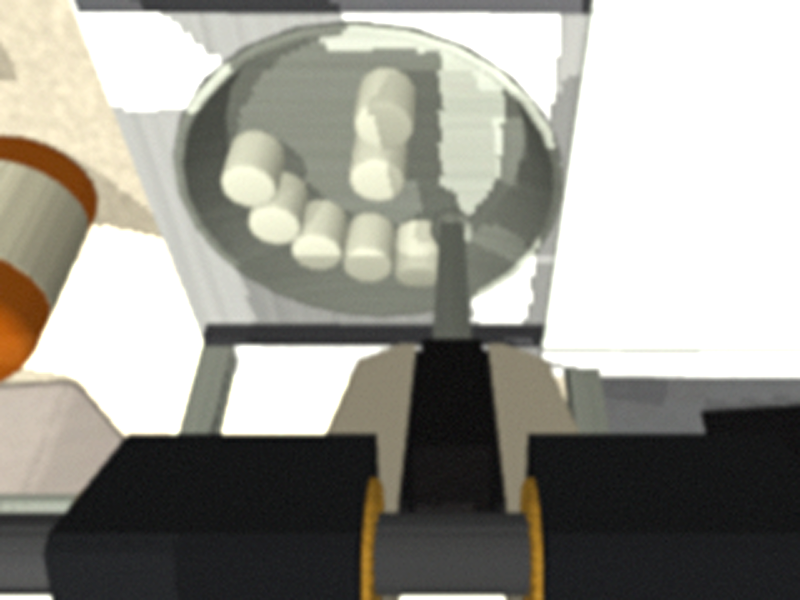

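```bash
python3 -m jog '[1,-0.2,-0.4,0.16,0,-0.25,0, 1,-0.16,-0.44,0.13,0,-0.21,0, 1,-0.13,-0.45,0.1,0,-0.17,0, 1,-0.1,-0.48,0.09,0,-0.12,0, 1,-0.07,-0.49,0.05,0,-0.09,0, 1,-0.03,-0.5,0.02,0,-0.04,0, 1,0,-0.5,0,0,0.01,0, 1,0.04,-0.5,-0.03,0,0.05,0]'
python3 -m jog '[1,0.08,-0.49,-0.06,0,0.09,0, 1,0.1,-0.47,-0.09,0,0.14,0, 1,0.14,-0.45,-0.11,0,0.17,0, 1,0.17,-0.43,-0.13,0,0.22,0, 1,0.2,-0.39,-0.16,0,0.25,0, 1,0.22,-0.36,-0.18,0,0.29,0, 1,0.26,-0.32,-0.2,0,0.31,0, 1,0.27,-0.27,-0.21,0,0.34,0]'
python3 -m jog '[1,0.29,-0.23,-0.22,0,0.37,0, 1,0.31,-0.18,-0.23,0,0.38,0, 1,0.32,-0.12,-0.23,0,0.4,0, 1,0.33,-0.07,-0.24,0,0.4,0, 1,0.33,-0.02,-0.23,0,0.41,0, 1,0.34,0.04,-0.23,0,0.41,0, 1,0.33,0.09,-0.23,0,0.4,0, 1,0.32,0.15,-0.22,0,0.39,0]'
python3 -m jog '[1,0.32,0.19,-0.2,0,0.38,0, 1,0.29,0.25,-0.19,0,0.35,0, 1,0.28,0.29,-0.18,0,0.34,0, 1,0.26,0.34,-0.16,0,0.3,0, 1,0.23,0.37,-0.14,0,0.27,0, 1,0.2,0.41,-0.12,0,0.24,0, 1,0.17,0.44,-0.11,0,0.2,0, 1,0.14,0.46,-0.08,0,0.16,0]'
python3 -c "from plan import *;now()"
```

```text
time: 24.45
ee_pos: [0.6087, -0.0886, 0.1838]
tcp_rot: [-3.141, 0.55, 3.021]
force: [1.0, -0.7, -0.5]
opening: 0.0134
time: 25.25
ee_pos: [0.5866, -0.1178, 0.1863]
tcp_rot: [-3.141, 0.518, 3.021]
force: [0.1, 0.4, -0.5]
opening: 0.014
time: 26.05
ee_pos: [0.5549, -0.1171, 0.1901]
tcp_rot: [-3.141, 0.463, 3.021]
force: [1.2, -0.5, -0.4]
opening: 0.0137
time: 26.85
ee_pos: [0.5364, -0.0868, 0.1926]
tcp_rot: [-3.141, 0.424, 3.021]
force: [0.0, 0.8, -0.7]
opening: 0.0136
foot [-43.5 -15.1  54. ] r 46.1 phi -160.8 lean 24.28 roll,yaw err [ 0.04 -0.    0.06] t 26.85 q [ 0.074  0.336  0.06   2.139 -0.092  0.245  1.661] F [ 0.   0.8 -0.7]
```

```bash
python3 -m jog '[1,0.1,0.48,-0.06,0,0.12,0, 1,0.07,0.49,-0.04,0,0.08,0, 1,0.02,0.5,-0.01,0,0.03,0, 1,-0.01,0.5,0.01,0,-0.01,0, 1,-0.05,0.5,0.02,0,-0.06,0, 1,-0.09,0.48,0.06,0,-0.1,0, 1,-0.12,0.47,0.07,0,-0.15,0, 1,-0.16,0.45,0.09,0,-0.18,0]'
python3 -m jog '[1,-0.19,0.42,0.12,0,-0.23,0, 1,-0.22,0.39,0.13,0,-0.26,0, 1,-0.24,0.35,0.15,0,-0.29,0, 1,-0.28,0.31,0.17,0,-0.32,0, 1,-0.29,0.26,0.18,0,-0.35,0, 1,-0.31,0.22,0.2,0,-0.36,0, 1,-0.32,0.17,0.21,0,-0.39,0, 1,-0.33,0.11,0.22,0,-0.4,0]'
python3 -m jog '[1,-0.33,0.06,0.23,0,-0.4,0, 1,-0.34,0.01,0.23,0,-0.41,0, 1,-0.33,-0.05,0.23,0,-0.41,0, 1,-0.33,-0.11,0.24,0,-0.4,0, 1,-0.31,-0.15,0.23,0,-0.39,0, 1,-0.31,-0.21,0.22,0,-0.37,0, 1,-0.28,-0.26,0.21,0,-0.35,0, 1,-0.26,-0.3,0.2,0,-0.33,0]'
python3 -m jog '[1,-0.24,-0.34,0.19,0,-0.3,0, 1,-0.21,-0.38,0.16,0,-0.27,0, 1,-0.18,-0.41,0.15,0,-0.23,0, 1,-0.15,-0.45,0.12,0,-0.19,0, 1,-0.12,-0.46,0.09,0,-0.15,0, 1,-0.09,-0.48,0.08,0,-0.11,0, 1,-0.05,-0.5,0.04,0,-0.07,0, 1,-0.02,-0.5,0.01,0,-0.02,0]'
python3 - <<'E'
from plan import *
f,t=now()
E
```

```text
time: 27.65
ee_pos: [0.5441, -0.0487, 0.1922]
tcp_rot: [-3.141, 0.429, 3.022]
force: [0.0, 0.2, -1.2]
opening: 0.0137
time: 28.45
ee_pos: [0.5725, -0.0299, 0.1892]
tcp_rot: [-3.141, 0.475, 3.022]
force: [0.6, 0.8, -0.8]
opening: 0.0138
time: 29.25
ee_pos: [0.6013, -0.0439, 0.1854]
tcp_rot: [-3.141, 0.528, 3.022]
force: [-0.0, 0.8, 0.1]
opening: 0.0139
time: 30.05
ee_pos: [0.6102, -0.0807, 0.1837]
tcp_rot: [-3.141, 0.551, 3.021]
force: [-0.1, 1.3, -1.0]
opening: 0.0136
foot [46.1 -0.3 54.2] r 46.1 phi -0.4 lean 31.58 roll,yaw err [ 0.05 -0.    0.05] t 30.05 q [ 0.053  0.429  0.047  2.084 -0.047  0.078  1.586] F [-0.1  1.3 -1. ]
```

```bash
python3 -m jog '[1,0,0,-0.4,0,0,0, 1,0,0,-0.8,0,0,0, 1,0,0,-1.2,0,0,0, 1,0,0,-1.4,0,0,0, 1,0,0,-1.4,0,0,0, 1,0,0,-1.4,0,0,0, 1,0,0,-1.4,0,0,0, 1,0.6,0,-1.4,0,0,0]'
python3 -m jog '[1,0.9,0,-1.8,0,0,0, 1,0.9,0,-1.8,0,0,0, 1,0.9,0,-1.8,0,0,0, 1,0.9,0,-1.6,0,0,0, 1,0,1.5,0,0,0.5,-1.5, 1,0,2.5,0,0,0.5,-1.5, 1,0,3,0,0,0.5,-1.5, 1,0,3,0,0,0,0]'
python3 - <<'E'
from plan import *
now()
E
python3 rod.py 152 60
```

```text
time: 30.85
ee_pos: [0.5565, -0.0737, 0.2626]
tcp_rot: [-3.141, 0.554, 3.022]
force: [0.8, -0.6, -0.7]
opening: 0.0133
time: 31.65
ee_pos: [0.4976, 0.0345, 0.3003]
tcp_rot: [-3.095, 0.525, 3.111]
force: [0.7, -0.0, -0.3]
opening: 0.0141
foot [-82.6 100.5 169. ] r 130.1 phi 129.4 lean 30.21 roll,yaw err [ 0.12  0.   -4.38] t 31.65 q [-0.32   0.086  0.107  2.146  0.383  0.437  1.002] F [ 0.7 -0.  -0.3]
tool shift cm [ 1.9066 30.0166  9.4968] turn deg [-2.7664  0.0958 -0.1827] [0.4976 0.0345 0.3003] J [-0.3203  0.0859  0.107   2.1457  0.3834  0.437   1.002 ]
```

```bash
cat > park.py <<'E'
from h import *
from cell import telemetry
import sys
np.set_printoptions(precision=3,suppress=True)
P=np.array([.4911,.3302,.1665+float(sys.argv[1])/1000]);W=R.from_euler("xyz",[-3.1405,.5225,3.116]).as_matrix()
s=telemetry.state();M=R.from_euler("xyz",s["tcp_rot"]).as_matrix()
print("turn",np.degrees(R.from_matrix(M.T@W).as_rotvec()),"shift now-axes",100*M.T@(P-s["ee_pos"]),"after-turn axes",100*W.T@(P-s["ee_pos"]),s["ee_pos"],s["time"],"F",s["force"])
E
python3 -m jog '[1,0,3,0,-1.4,0,-0.1, 1,0,3,0,-1.4,0,-0.1, 1,0,3,0,0,0,0, 1,0,3,0,0,0,0, 1,0,3,0,0,0,0, 1,0,3,0,0,0,0, 1,0,3,0,0,0,0, 1,0,3,0,0,0,0]'
python3 -m jog '[1,0,2.5,0,0,0,0, 1,0,1.5,0,0,0,0, 1,0,0.5,0,0,0,0, 1,0,0.2,0,0,0,0, 1,0,0,0,0,0,0, 1,0,0,0,0,0,0, 1,0,0,0,0,0,0, 1,0,0,0,0,0,0]'
python3 park.py 100
```

```text
time: 32.45
ee_pos: [0.5045, 0.2748, 0.2981]
tcp_rot: [3.141, 0.524, 3.115]
force: [0.4, -0.2, -1.3]
opening: 0.0137
time: 33.25
ee_pos: [0.5062, 0.32, 0.2973]
tcp_rot: [-3.142, 0.523, 3.115]
force: [0.1, -0.0, -0.6]
opening: 0.0139
turn [ 0.035  0.033 -0.043] shift now-axes [2.869 0.983 1.904] after-turn axes [2.867 0.986 1.905] [0.506 0.32  0.297] 33.25 F [ 0.073 -0.042 -0.617]
```

```bash
python3 -m jog '[1,0.7,0.25,0.5,0,0,0, 1,0.9,0.3,0.6,0,0,0, 1,0.8,0.3,0.5,0,0,0, 1,0.45,0.13,0.3,0,0,0, 1,0,0,0,0,0,0, 1,0.5,0,0.87,0,0,0, 1,1,0,1.73,0,0,0, 1,1,0,1.73,0,0,0]'
python3 -m jog '[1,1,0,1.73,0,0,0, 1,0.5,0,0.87,0,0,0, 1,0.25,0,0.43,0,0,0, 1,0,0,0,0,0,0, 1,0,0,0,0,0,0, 1,0,0,0,0,0,0, 1,0,0,0,0,0,0, 1,0,0,0,0,0,0]'
python3 park.py 0
```

```text
time: 34.05
ee_pos: [0.4916, 0.3309, 0.2163]
tcp_rot: [3.14, 0.524, 3.115]
force: [0.5, -0.6, -0.2]
opening: 0.0135
time: 34.85
ee_pos: [0.4914, 0.3307, 0.1821]
tcp_rot: [3.141, 0.524, 3.115]
force: [0.6, -0.9, -1.2]
opening: 0.0136
turn [ 0.067  0.072 -0.031] shift now-axes [ 0.801 -0.048  1.335] after-turn axes [ 0.799 -0.046  1.336] [0.491 0.331 0.182] 34.85 F [ 0.577 -0.859 -1.18 ]
```

```bash
python3 -m jog '[1,0.2,-0.05,0.35,0,0,0, 1,0.2,0,0.35,0,0,0, 1,0.2,0,0.3,0,0,0, 1,0.1,0,0.2,0,0,0, 1,0.1,0,0.1,0,0,0, 1,0,0,0,0,0,0, 1,0,0,0,0,0,0, 1,0,0,0,0,0,0]'
python3 park.py 0
```

```text
time: 35.65
ee_pos: [0.491, 0.3307, 0.1666]
tcp_rot: [3.141, 0.524, 3.116]
force: [1.8, -0.4, -0.4]
opening: 0.0136
turn [ 0.112  0.066 -0.003] shift now-axes [-0.01  -0.053  0.013] after-turn axes [-0.01  -0.053  0.013] [0.491 0.331 0.167] 35.65 F [ 1.841 -0.381 -0.404]
```

```bash
python3 -m jog '[0,0,0,0,0,0,0, 0,0,0,0,0,0,0, 0,0,0,0,0,0,0, 0,0,0,0,0,0,0, 0,0,0,0,0,0,0, 0,0,0,-0.5,0,0,0, 0,0,0,-1.5,0,0,0, 0,0,0,-2.5,0,0,0]' 20
python3 -m jog '[0,0,0,-2.5,0,0,0, 0,0,0,-2,0,0,0, 0,0,0,-2,0,0,0, 0,0,0,-1,0,0,0, 0,0,0,0,0,0,0, 0,0,0,0,0,0,0, 0,0,0,0,0,0,0, 0,0,0,0,0,0,0]'
python3 - <<'E'
import cv2,numpy as np
from cell import cams
from h import *
f=cams.grab_frame("side");np.savez("pics/side2.npz",**f)
a=C["side"]["img"][235:305,225:297].astype(int);b=f["img"][235:305,225:297].astype(int)
d=np.abs(a-b).max(2);m=d>40;print("diff px",m.sum(),"bbox",[(v.min(),v.max()) for v in np.nonzero(m)] if m.any() else 0)
# dark grip pixel centroid before/after (within grip area)
for im in(a,b):
    g=(im.max(2)<35);g[28:]=0;ys,xs=np.nonzero(g);print("grip centroid",xs.mean()+225,ys.mean()+235,g.sum())
E
```

```text
time: 36.45
ee_pos: [0.4676, 0.3302, 0.2048]
tcp_rot: [-3.139, 0.522, 3.117]
force: [-0.1, 0.6, 0.3]
opening: 0.0464
time: 37.25
ee_pos: [0.4308, 0.3315, 0.2693]
tcp_rot: [-3.14, 0.522, 3.116]
force: [-0.4, -0.9, -0.6]
opening: 0.0464
diff px 26 bbox [(np.int64(3), np.int64(37)), (np.int64(49), np.int64(71))]
grip centroid 280.0348837209302 246.5174418604651 172
grip centroid 280.00564971751413 246.9322033898305 177
```

```bash
cat > gd.py <<'E'
from h import *
from cell import telemetry
import sys
np.set_printoptions(precision=3,suppress=True)
P=np.array([float(a) for a in sys.argv[1:4]]);W=R.from_euler("xyz",[np.pi,0,3.025]).as_matrix()
s=telemetry.state();M=R.from_euler("xyz",s["tcp_rot"]).as_matrix()
print("turn",np.degrees(R.from_matrix(M.T@W).as_rotvec()),"after-turn shift",100*W.T@(P-s["ee_pos"]),s["ee_pos"],s["time"],"F",s["force"],"open",s["opening"])
E
python3 -m jog '[0,0,-1,0,0,7.5,0, 0,0,-2,0,0,7.5,0, 0,0,-3,0,0,7.5,0, 0,0,-3,0,0,7.5,0, 0,0,-3,0,0,0,1.7, 0,0,-3,0,0,0,1.7, 0,0,-3,0,0,0,1.7, 0,0,-2,0,0,0,0]'
python3 gd.py .547 .0735 .097
```

```text
time: 38.1
ee_pos: [0.4211, 0.1312, 0.2699]
tcp_rot: [-3.138, 0.029, 3.021]
force: [-0.3, -0.0, -0.1]
opening: 0.0468
turn [-0.184  1.652 -0.254] after-turn shift [-13.179  -4.268  17.29 ] [0.421 0.131 0.27 ] 38.1 F [-0.312 -0.004 -0.106] open 0.046831857558842616
```

```bash
python3 -m jog '[0,-1.5,-0.5,0,0,1.6,-0.2, 0,-2.7,-0.9,0,0,0,0, 0,-3,-1,0,0,0,0, 0,-3,-1,0,0,0,0, 0,-2,-0.6,0,0,0,0, 0,-1,-0.27,0.5,0,0,0, 0,0,0,2.5,0,0,0, 0,0,0,3,0,0,0]'
python3 gd.py .547 .0735 .097
```

```text
time: 38.9
ee_pos: [0.548, 0.0767, 0.2106]
tcp_rot: [-3.141, 0.003, 3.028]
force: [1.1, -0.2, -0.2]
opening: 0.0466
turn [-0.048  0.197  0.153] after-turn shift [ 0.066 -0.33  11.363] [0.548 0.077 0.211] 38.9 F [ 1.084 -0.165 -0.183] open 0.04662860926732865
```

```bash
python3 -m jog '[0,0,-0.3,2.5,0,0.2,0.15, 0,0,0,3.5,0,0,0, 0,0,0,2.8,0,0,0, 0,0,0,1.7,0,0,0, 0,0,0,0.8,0,0,0, 1,0,0,0,0,0,0, 1,0,0,0,0,0,0, 1,0,0,0,0,0,0]' 20
python3 -m jog '[1,0,0,0,0,0,0, 1,0,0,0,0,0,0, 1,0,0,0,0,0,0, 1,0,-0.5,0,0,0,0, 1,0,-1.5,0,0,0,0, 1,0,-2,0,0,0,0, 1,0,-2,0,0,0,0, 1,0,-2,0,0,0,0]'
python3 gd.py .5385 -.072 .097
```

```text
time: 39.7
ee_pos: [0.5479, 0.0735, 0.0993]
tcp_rot: [-3.141, 0.001, 3.025]
force: [-0.1, -0.9, 0.5]
opening: 0.0273
time: 40.5
ee_pos: [0.5377, -0.0064, 0.099]
tcp_rot: [-3.141, -0.001, 3.026]
force: [-1.5, 2.2, 5.8]
opening: 0.0142
turn [-0.013 -0.059  0.04 ] after-turn shift [-0.838 -6.506  0.196] [ 0.538 -0.006  0.099] 40.5 F [-1.466  2.229  5.789] open 0.014178373584643076
```

```bash
python3 -m jog '[1,0,-2,0,0,0,0, 1,0,-1.5,0,0,0,0, 1,0,-1,0,0,0,0, 1,0,-0.7,0,0,0,0, 1,0,-0.4,0,0,0,0, 1,0,-0.3,0,0,0,0, 1,0,-0.2,0,0,0,0, 1,0,-0.1,0,0,0,0]'
python3 gd.py .5385 -.072 .097
python3 -m jog '[1,0,-0.1,0,0,0,0, 1,0,-0.1,0,0,0,0, 1,0,-0.1,0,0,0,0, 1,0,-0.1,0,0,0,0, 1,0,-0.1,0,0,0,0, 1,0,0,0,0,0,0, 1,0,0,0,0,0,0, 1,0,0,0,0,0,0]'
python3 gd.py .5385 -.072 .097
```

```text
time: 41.3
ee_pos: [0.5301, -0.0681, 0.099]
tcp_rot: [-3.141, -0.002, 3.025]
force: [-2.5, 1.8, 5.7]
opening: 0.0136
turn [-0.055 -0.107 -0.019] after-turn shift [-0.876 -0.292  0.196] [ 0.53  -0.068  0.099] 41.3 F [-2.48   1.751  5.747] open 0.013610671956581978
time: 42.1
ee_pos: [0.5297, -0.0715, 0.099]
tcp_rot: [3.141, -0.002, 3.026]
force: [-1.1, 3.4, 6.8]
opening: 0.014
turn [ 0.032 -0.114  0.061] after-turn shift [-0.882  0.051  0.195] [ 0.53  -0.071  0.099] 42.1 F [-1.099  3.41   6.773] open 0.01400169653889327
```

```bash
python3 -m jog '[1,0,-0.1,0,0,0,0, 1,0,-0.1,0,0,0,0, 1,0,-0.1,0,0,0,0, 1,0,-0.1,0,0,0,0, 1,0,0,0,0,0,0, 1,0,0,0,0,0,0, 1,0,0,0,0,0,0, 1,0,0,0,0,0,0]'
python3 gd.py .5385 -.072 .097
```

```text
time: 42.9
ee_pos: [0.5297, -0.0715, 0.0989]
tcp_rot: [3.136, -0.002, 3.029]
force: [-0.8, 9.3, 6.9]
opening: 0.0141
turn [ 0.293 -0.116  0.237] after-turn shift [-0.881  0.053  0.192] [ 0.53  -0.072  0.099] 42.9 F [-0.823  9.316  6.924] open 0.014076740895398199
```

```bash
python3 -m jog '[1,0,0.3,0,0,0,0, 0,0,0,0,0,0,0, 0,0,0,0,0,0,0, 0,0,0,0,0,0,0, 0,0,0,0,0,0,0, 0,0,0,-1,0,0,0, 0,0,0,-2.5,0,0,0, 0,0,0,-4,0,0,0]'
python3 -m jog '[0,0,0,-4,0,0,0, 0,1,0,-4,0,0,0, 0,3,0,-2,0,0,0, 0,2,0,0,0,0,0, 0,1,0,0,0,0,0, 0,0,0,0,0,0,0, 0,0,0,0,0,0,0, 0,0,0,0,0,0,0]'
python3 - <<'E'
import cv2,numpy as np
from cell import cams,telemetry
s=telemetry.state();t=cams.grab_frame("top")["img"];w=cams.grab_frame("wrist");d=cams.grab_frame("side")["img"]
np.savez("pics/w9.npz",**w,p=s["ee_pos"],r=s["tcp_rot"])
k=lambda im,x0,y0,x1,y1,W,H:cv2.convertScaleAbs(cv2.resize(im[y0:y1,x0:x1,::-1],(W,H),interpolation=cv2.INTER_CUBIC),alpha=1.4)
o=np.zeros((600,800,3),np.uint8)
o[:300,:400]=k(w["img"],0,0,560,420,400,300);o[:300,400:]=k(t,70,60,470,360,400,300)
o[300:,:400]=k(d,160,100,360,250,400,300);o[300:,400:]=k(d,225,230,305,290,400,300)
cv2.imwrite("pics/end.png",o);print(s["time"],s["ee_pos"],s["force"])
E
```

```text
time: 43.7
ee_pos: [0.5283, -0.0736, 0.1728]
tcp_rot: [-3.14, -0.007, 3.025]
force: [0.3, 0.5, 0.3]
opening: 0.0465
time: 44.5
ee_pos: [0.4614, -0.0654, 0.273]
tcp_rot: [-3.14, -0.002, 3.025]
force: [-0.5, -0.3, -0.1]
opening: 0.0466
44.5 [ 0.46140967 -0.06540821  0.27303938] [-0.47229971 -0.33786356 -0.13229025]
```

View pics/end.png

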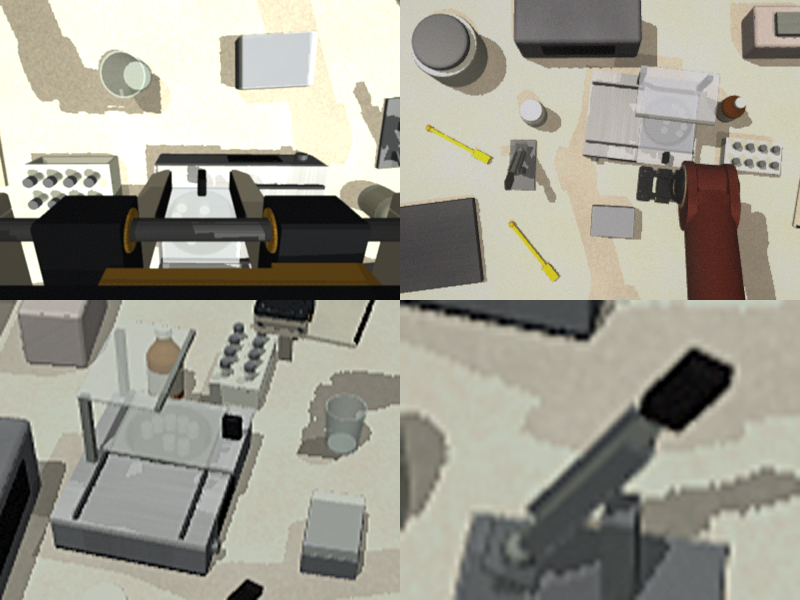

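```bash
python3 -c "from cell import manip;print(manip.close_job())"
```

```text
the job is handed in; nothing more can be done
None
```

I did the whole job in the order asked and handed it in at about 44.5 s of the 72 s allowed. No verdict was reported.

- **Guard open:** I slid it to its open stop, where the side force rose to 6.5 N against its 1.5 N of friction. It had started about 15 mm ajar, not fully shut.
- **Stir:** I made a little over two clockwise turns at 46 mm radius, with the foot centre about 14 mm above the bowl floor (about 5 mm of clearance under the ball). I put the foot in 30° to the left of the far side, because a bead stood at the far point. I swept through to the far side and ended there at −0.4°. Contact forces stayed under about 2.5 N whenever I read them.
- **Hood:** By my geometry the rod's grip kept about 8 mm or more from the front strip.
- **Rod back:** It is in its rest in the same pose. The side camera shows its grip within 0.4 pixel (about 1 mm) of where it started.
- **Guard shut:** I closed it against its stop, where the force reached 9 N. It travelled 145.1 mm from the open stop, against 145 mm expected.

**Last picture:** the guard is shut, the rod is in its trough, the bystanders look undisturbed, and the beads lie in the bowl in a new arrangement. I counted all seven beads after the first turn. At the end I saw them only through the guard and did not recount.

**Disagreements:** the overhead and side pictures put the bath 5 to 10 mm apart from the wrist camera's estimate. I used the wrist camera, and the guard's end stops agreed with it to within about 1 mm across the bath.

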